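# Unclip the sleeves, gauge their bores and sort them

## Task

Pull each steel sleeve sideways out of its spring clip on the rack and find out on the gauge pin whether it is bored deep enough: a good sleeve slides right down until its flange rests on the gauge's foot, a bad one stops well short; either way the brass tell-tale in its top is pushed up and shows that it has been gauged. Put the good sleeves in the long tray and the bad ones in the square box, standing or lying, leaving none on the gauge. When all are sorted, press the push button fully down and let it go; leave the padlock, the screwdriver and the bunch of keys where they are.

Things in the scene. Friction and masses are not known exactly. Their poses are not given: they have to be found in the camera images.
- rack: fixed grey rack 70 x 246 x 46 mm with a row of four spring clips 62 mm apart along its y. Origin on the bench, under the middle of the row of sleeve axes; the clips' mouths face the rack's -x (towards the robot), z is up. Its floor is 10 mm above the bench and reaches 33 mm before the row; its back plate, 46 mm high, stands 29 to 35 mm behind the row
- rack_clips (a point): middle of the row of clips, 32 mm above the bench; axes as the rack's. C-shaped clips of bright steel, 21 to 43 mm above the bench, hold the sleeves above their flanges, so they cannot be lifted out: pull a sleeve along -x, upright; it resists with about 10 N until the sprung jaws snap open. 45 mm before the row it is clear and can be lifted. A clip may be empty
- sleeve_a_mid (a point): one of up to four steel sleeves (three or four are there), alike outside: tube 30 mm in diameter, 100 mm long, closed top, flange 40 mm in diameter and 8 mm thick at the bottom; 140 g. Point: its centre, 50 mm above its underside; z is its axis, flange to top. A hidden blind bore of 22 mm diameter runs up from the underside, 63 mm deep if good, 25 mm if bad. Starts upright in a clip, underside 10 mm above the bench
- sleeve_b_mid (a point): one of up to four steel sleeves (three or four are there), alike outside: tube 30 mm in diameter, 100 mm long, closed top, flange 40 mm in diameter and 8 mm thick at the bottom; 140 g. Point: its centre, 50 mm above its underside; z is its axis, flange to top. A hidden blind bore of 22 mm diameter runs up from the underside, 63 mm deep if good, 25 mm if bad. Starts upright in a clip, underside 10 mm above the bench
- sleeve_c_mid (a point): one of up to four steel sleeves (three or four are there), alike outside: tube 30 mm in diameter, 100 mm long, closed top, flange 40 mm in diameter and 8 mm thick at the bottom; 140 g. Point: its centre, 50 mm above its underside; z is its axis, flange to top. A hidden blind bore of 22 mm diameter runs up from the underside, 63 mm deep if good, 25 mm if bad. Starts upright in a clip, underside 10 mm above the bench
- sleeve_d_mid (a point): one of up to four steel sleeves (three or four are there), alike outside: tube 30 mm in diameter, 100 mm long, closed top, flange 40 mm in diameter and 8 mm thick at the bottom; 140 g. Point: its centre, 50 mm above its underside; z is its axis, flange to top. A hidden blind bore of 22 mm diameter runs up from the underside, 63 mm deep if good, 25 mm if bad. Starts upright in a clip, underside 10 mm above the bench
- telltale_a (a joint): height in m by which the brass tell-tale pin, 9 mm across, in the middle of the top of sleeve a stands proud: 0 flush (not gauged yet), 0.006 once the gauge pin has pushed it up from inside, with 0.5 N, good sleeve or bad. It stays up by friction
- telltale_b (a joint): height in m by which the brass tell-tale pin, 9 mm across, in the middle of the top of sleeve b stands proud: 0 flush (not gauged yet), 0.006 once the gauge pin has pushed it up from inside, with 0.5 N, good sleeve or bad. It stays up by friction
- telltale_c (a joint): height in m by which the brass tell-tale pin, 9 mm across, in the middle of the top of sleeve c stands proud: 0 flush (not gauged yet), 0.006 once the gauge pin has pushed it up from inside, with 0.5 N, good sleeve or bad. It stays up by friction
- telltale_d (a joint): height in m by which the brass tell-tale pin, 9 mm across, in the middle of the top of sleeve d stands proud: 0 flush (not gauged yet), 0.006 once the gauge pin has pushed it up from inside, with 0.5 N, good sleeve or bad. It stays up by friction
- gauge_seat (a point): centre of the upper face of the gauge's foot (fixed steel disc 68 mm in diameter, 12 mm thick), z up. From it rises the gauge pin, 17 mm in diameter, 55 mm high, the last 7 mm tapered to 8 mm. A good sleeve slides on until its underside rests on the foot (its centre 50 mm above this point), a bad one stops 30 mm higher
- long_tray: loose open tray of pale wood for good sleeves, 160 (its x) x 90 (its y) x 55 mm high, walls 5 mm, floor 14 mm thick, 0.5 kg. Origin at the centre of its underside. It stands either to the left or to the right of the gauge and may be knocked aside
- square_box: loose open box of pale wood for bad sleeves, 120 x 120 x 55 mm high, walls 5 mm, floor 14 mm thick, 0.5 kg. Origin at the centre of its underside. It stands where the long tray does not, and may be knocked aside
- bell_push (a joint): travel of the push button in m: 0 up, 0.008 fully down; it springs back. Fully down takes 5 N
- bell_push_top (a point): centre of the top of the black push button, 32 mm in diameter, on a fixed round grey housing 48 mm in diameter; its top is 24 mm above the bench; it is pressed straight down. Behind the rack, at x = 0.65 m and beyond, from y = 0.17 m to the right, a fixed rail of keys runs 340 mm above the bench: keep the arm clear of it
- padlock: bystander, not part of the job: small brass padlock 49 x 32 x 11 mm lying on the bench; origin at the centre of its underside
- screwdriver: bystander, not part of the job: red screwdriver 192 mm long, 29 mm high, lying along its y; origin at the centre of its underside
- keys: bystander, not part of the job: bunch of keys 118 x 80 x 9 mm lying on the bench; origin at the centre of its underside

How it is judged:
On the way, in this order (a step that is already met when the one before it is completed fails the run):
1. every sleeve has been gauged (tell-tale up) and is in the right tray or box (x of sleeve_a_mid in the frame of long_tray between -0.075 and 0.075 m and y of sleeve_a_mid in the frame of long_tray between -0.04 and 0.04 m and z of sleeve_a_mid in the frame of long_tray between 0 and 0.1 m and x of sleeve_b_mid in the frame of square_box between -0.055 and 0.055 m and y of sleeve_b_mid in the frame of square_box between -0.055 and 0.055 m and z of sleeve_b_mid in the frame of square_box between 0 and 0.1 m and x of sleeve_c_mid in the frame of long_tray between -0.075 and 0.075 m and y of sleeve_c_mid in the frame of long_tray between -0.04 and 0.04 m and z of sleeve_c_mid in the frame of long_tray between 0 and 0.1 m and x of sleeve_d_mid in the frame of square_box between -0.055 and 0.055 m and y of sleeve_d_mid in the frame of square_box between -0.055 and 0.055 m and z of sleeve_d_mid in the frame of square_box between 0 and 0.1 m and value of joint each of telltale_a, telltale_b, telltale_c, telltale_d above 0.003 m), for 0.2 s.
2. the push button is fully down (value of joint bell_push above 0.0065 m), for 0.05 s.
At the end, for the whole second after the job is handed in: Good sleeves have their centres within the walls of the long tray, bad ones within those of the square box, at most 100 mm above its underside, at rest, tell-tales up by over 3 mm. After the sorting the button went down at least 6.5 of its 8 mm, and is up again (within 1.5 mm) (all of step 1 and value of joint bell_push below 0.0015 m and linear speed of each of sleeve_a, sleeve_b, sleeve_c, sleeve_d below 0.03 m/s); the robot touches nothing.
It fails at once if the padlock is moved by more than 40 mm (distance of padlock from where it was at the start of the episode above 0.04 m).
It fails at once if the screwdriver is moved by more than 40 mm (distance of screwdriver from where it was at the start of the episode above 0.04 m).
It fails at once if the keys is moved by more than 40 mm (distance of keys from where it was at the start of the episode above 0.04 m).
Of sleeve_a, sleeve_b, sleeve_c, sleeve_d only 3 to 4 are there at a start; the rules pass over those that are not, and their reading is None.
At some moment in a run one of long_tray, square_box may be knocked a few centimetres aside while the robot is not near it.
It also fails if it takes over 210 s, if anything falls off the work surface, if the arm or the gripper's body presses on something with over 40 N, if the wrist force passes 120 N, or if a joint passes its speed limit or range.

## Robot

A 6-joint arm with a two-finger parallel gripper is mounted at the origin on a cart in front of the work surface, level with it; the furniture and walls round the work are solid. World frame = base frame: x ahead of the robot, y to its left, z up, the work surface at z = 0. Lengths are in m, angles in rad, forces in N, time in s.
With the tool pointing down it reaches from about 0.35 to 0.775 m from the base axis. Payload 7.3 kg.
Tool frame: the origin (TCP) lies at the very end of the fingers, on their centre line; the grasp point (between the pads) lies 19 mm behind it; z points along the fingers, y is the line along which they close (so a half turn about z gives the same grasp; the last joint's range is limited). The gripper opens to 92 mm and grips with 3 to 60 N. Pads are 19 mm wide; open, the fingers measure 130 mm over their backs; the gripper's body (75 mm by 190 mm) begins 47 mm behind the grasp point.
Start: joints at [-1.43, 0.342, 1.524, -0, 1.275, -0.146], TCP at [0.149, -0.504, 0.227] pointing down, gripper open.
Joint ranges: [-2.53, 2.53], [-0.77, 2.02], [0.04, 2.7], [-1, 4.14], [0.28, 2.66], [-3.11, 3.11]. Speed limits (rad/s): [2.57, 2.57, 3.14, 3.14, 3.14, 3.14].

## Interface

Orientations are given as [roll, pitch, yaw] about the fixed x, y, z axes, in that order (R = Rz(yaw) Ry(pitch) Rx(roll)).
In Python, from cell import * gives the robot as it stands.
- The arm moves only by the tool step_arm, never from a script. Its argument "commands" is a list of rows, each a list of 7 numbers: the opening, from 0 (shut) to 1 (fully open), then the shift along the world's x, y, z in cm, then the turn, a rotation vector about the world's x, y, z in rad. A call has 1 to 5 rows; each row is the pose to reach, as a shift and turn from the pose commanded when the call began; what a row does not reach only later rows make up. A row lasts 1/12 s, in which the tool goes at most 41.7 mm and 7.16 degrees, less where a joint would pass 70% of its speed; a pose out of reach is approached as far as the arm can. A call with a gripper value outside its range is refused whole. The fingers move at their own pace and stop on an object; "grip_force" is the grip in N (left out, the last holds). Time passes only in rows, so rows that repeat a pose let the fingers close. It gives the time, the measured TCP pose, the force, the opening and the grip force at its end, in the units of the state.
- observe(): the state, without advancing time (a new reading comes with each control period).
- read_camera(name): name is "scene" or "top"; returns the picture (384x512x3 uint8, red, green, blue); there is no depth.
- camera_model(name): a dict with "vfov" (degrees; the focal length in pixels is half the picture's height over the tangent of half this angle, whatever the lens; pixels are square), "cx", "cy" (the principal point, pixels), "world_to_cam" (4x4, takes a point from world to camera coordinates). Camera axes: x right, y up, looking along -z (the intrinsics and any distortion apply to the point x, -y, -z); pixel columns grow to the right and rows downward; lengths in m; the calibration is good to about 2 mm. A picture is of the moment at which its call begins. camera_model takes no time and is no camera call.
- hand_in(): hands the job in; it is judged then, once.
The state is a dict: "time": time; "qpos": joint angles; "qvel": joint speeds; "joint_efforts": joint torques, N m; "tool_pos": TCP position; "tool_rot": TCP orientation; "contact_force": force on the tool from outside, world axes, zero at the start; "torque": the same for the moment, N m; "opening": finger opening in m; "grip_force": force on a finger pad.
Only numpy, scipy, OpenCV 4.12 (cv2) and the standard library are available. Lean on these libraries where they do the work, as an engineer would, in place of code of your own. Each camera call takes 0.05 s, during which the arm holds its last target. There are 200 camera calls.

## Working session

There is one attempt and no reset: what is moved stays moved. The work goes in short steps, Python scripts to look and compute and a tool call to move; the robot and the scene stay as the last step left them, time stands still between calls to the robot, and variables do not carry over. Pictures are saved under pics/ and viewed, at most 14 in all, crops included, and the job is handed in when it is done.

Besides the shell and the picture viewer there is one more tool, called after "Emit:" as a command line: name --pt "numbers of a row" for each row, then --argument value for the rest. step_arm: Moves the arm, as the interface text tells. Its arguments: {"type":"object","properties":{"commands":{"type":"array"},"grip_force":{"type":"number"}},"required":["commands"]}

```bash
ls; mkdir -p pics; cat > h.py <<'E'
from cell import *
import numpy as np, cv2
def snap(n,f): 
    im=read_camera(n); cv2.imwrite('pics/'+f,im[:,:,::-1]); return im
def proj(n,P):
    m=camera_model(n); P=np.atleast_2d(P); c=(m['world_to_cam']@np.c_[P,np.ones(len(P))].T).T
    f=192/np.tan(np.radians(m['vfov'])/2)
    return np.c_[m['cx']+f*c[:,0]/-c[:,2], m['cy']-f*c[:,1]/-c[:,2]]
def ray(n,u,v,z):
    m=camera_model(n); f=192/np.tan(np.radians(m['vfov'])/2); W=np.linalg.inv(m['world_to_cam'])
    d=W[:3,:3]@np.array([(u-m['cx'])/f,-(v-m['cy'])/f,-1]); o=W[:3,3]
    return o+d*(z-o[2])/d[2]
E
python3 - <<'E'
from h import *
for n in('scene','top'):
    snap(n,n+'0.png'); print({k:(np.round(v,3).tolist() if not isinstance(v,str) else v) for k,v in camera_model(n).items()})
print(observe())
E
```

```text
pics
{'vfov': 57.188, 'cx': 259.461, 'cy': 189.672, 'world_to_cam': [[-0.854, -0.521, -0.002, 0.442], [0.39, -0.643, 0.659, -0.283], [-0.345, 0.562, 0.752, -0.931], [0.0, 0.0, 0.0, 1.0]]}
{'vfov': 45.778, 'cx': 252.553, 'cy': 188.41, 'world_to_cam': [[0.013, -1.0, -0.009, -0.03], [0.995, 0.012, 0.099, -0.556], [-0.099, -0.01, 0.995, -1.349], [0.0, 0.0, 0.0, 1.0]]}
{'time': 0.1, 'qpos': array([-1.43001885e+00,  3.42677166e-01,  1.52488821e+00,  1.60084839e-05,
        1.27540238e+00, -1.45957423e-01]), 'qvel': array([-4.94992314e-05, -7.85034605e-04, -2.88305561e-03, -1.25368157e-04,
       -1.47398447e-03, -1.37157750e-04]), 'joint_efforts': array([ 1.50513693e-03, -4.32006776e+01, -2.44692189e+01,  7.19453604e-02,
        5.25599916e-02, -4.16430453e-05]), 'tool_pos': array([ 0.1484797 , -0.50320343,  0.22611356]), 'tool_rot': array([-3.14023440e+00, -2.15139997e-04,  2.86730083e-01]), 'contact_force': array([0.82500885, 0.7918623 , 0.54796898]), 'torque': array([-0.0229991 , -0.00634229, -0.00782862]), 'grip_force': 0.0, 'opening': 0.09189553031053699}
```

View pics/scene0.png

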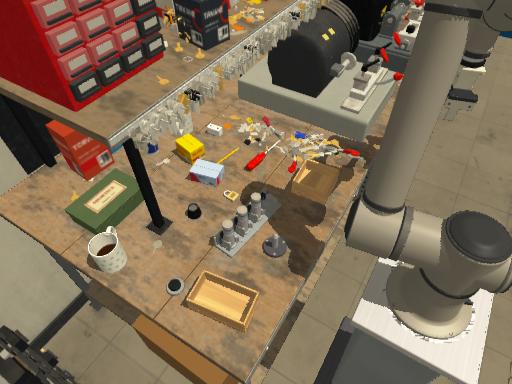

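View pics/top0.png

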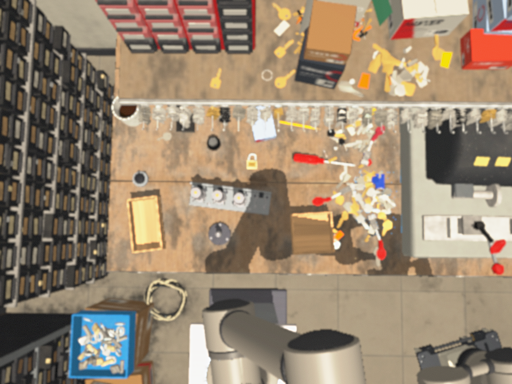

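```bash
python3 - <<'E'
import cv2
a=cv2.imread('pics/top0.png')[120:265,110:350]; b=cv2.imread('pics/scene0.png')[160:340,140:350]
cv2.imwrite('pics/c1.png',cv2.resize(a,None,fx=3.3,fy=3.3,interpolation=cv2.INTER_CUBIC))
cv2.imwrite('pics/c2.png',cv2.resize(b,None,fx=3.3,fy=3.3,interpolation=cv2.INTER_CUBIC))
from h import *
for k,u,v,z in [('tray',145.5,222,.055),('box',312,232,.055),('btn1',140,178,.024),('btn2',213,142,.024)]: print(k,ray('top',u,v,z))
for k,u,v,z in [('btn1',175,285,.024),('btn2',194,211,.024)]: print(k,ray('scene',u,v,z))
E
```

```text
tray [0.45070206 0.29106054 0.055     ]
box [ 0.42764012 -0.1995158   0.055     ]
btn1 [0.58489811 0.32028811 0.024     ]
btn2 [0.6987139  0.10002594 0.024     ]
btn1 [0.57909845 0.3266162  0.024     ]
btn2 [0.69044487 0.10575826 0.024     ]
```

View pics/c1.png

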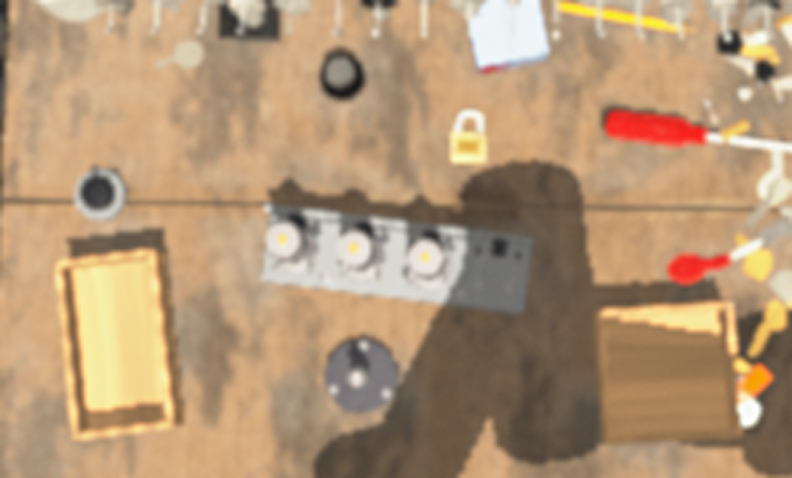

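View pics/c2.png

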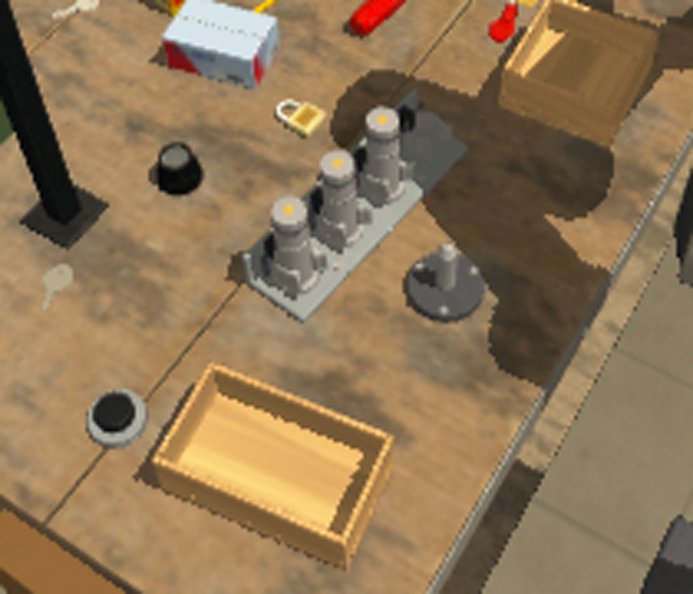

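```bash
python3 - <<'E'
from h import *
T={};
for n in('top','scene'):
    im=cv2.imread(f'pics/{n}0.png'); 
    if n=='top': pts=np.array([(283,240),(354,248),(428,257)])/3.3+(110,120)
    else: pts=np.array([(289,211),(337,163),(382,120)])/3.3+(140,160)
    out=[]
    for p in pts:
        x,y=np.round(p).astype(int); w=im[y-4:y+5,x-4:x+5].astype(float); s=np.clip(w[:,:,2]-w[:,:,0]-25,0,None)
        yy,xx=np.mgrid[y-4:y+5,x-4:x+5]; out.append(((xx*s).sum()/s.sum(),(yy*s).sum()/s.sum()))
    T[n]=np.array(out); print(n,T[n].round(1).tolist())
    Q=np.array([ray(n,*p,.110) for p in out]); print(Q.round(4).tolist(), np.linalg.norm(np.diff(Q,axis=0),axis=1))
# pin
p=np.array((357,378))/3.3+(110,120); print('pin top',ray('top',*p,.067)); p=np.array((362,374))/3.3+(110,120); print('foot top',ray('top',*p,.012))
p=np.array((448,249))/3.3+(140,160); print('pin scene',ray('scene',*p,.067)); p=np.array((445,286))/3.3+(140,160); print('foot scene',ray('scene',*p,.012))
# tray corners, top: rim
for nm,c in (('tray',[(57,260),(155,249),(177,424),(75,437)]),('box',[(600,308),(732,300),(742,438),(600,442)])):
    R=np.array([ray('top',*(np.array(q)/3.3+(110,120)),.055)[:2] for q in c]); print(nm,R.round(3).tolist(),R.mean(0),np.linalg.norm(np.roll(R,-1,0)-R,axis=1))
for nm,c in (('tray',[(212,367),(392,436),(346,565),(155,463)]),('box',[(545,0),(657,40),(605,145),(503,90)])):
    R=np.array([ray('scene',*(np.array(q)/3.3+(140,160)),.055)[:2] for q in c]); print(nm,R.round(3).tolist(),R.mean(0))
E
```

```text
top [[195.0, 191.9], [216.7, 194.6], [238.3, 197.4]]
[[0.5366, 0.1394, 0.11], [0.5296, 0.0777, 0.11], [0.5224, 0.0161, 0.11]] [0.06214386 0.06195818]
scene [[226.9, 223.1], [241.4, 208.1], [255.3, 195.6]]
[[0.536, 0.1384, 0.11], [0.5309, 0.0748, 0.11], [0.5216, 0.0155, 0.11]] [0.06376281 0.06004633]
pin top [0.4166964  0.07474468 0.067     ]
foot top [0.42023157 0.07486288 0.012     ]
pin scene [0.4160938  0.07870972 0.067     ]
foot scene [0.41588796 0.08078294 0.012     ]
tray [[0.519, 0.348], [0.53, 0.26], [0.374, 0.235], [0.361, 0.325]] [0.44588965 0.2919651 ] [0.08860132 0.15769364 0.0912769  0.15896654]
box [[0.482, -0.14], [0.49, -0.258], [0.368, -0.266], [0.363, -0.141]] [ 0.42580573 -0.20117919] [0.11802822 0.1222737  0.12561045 0.11855882]
tray [[0.524, 0.266], [0.372, 0.241], [0.35, 0.34], [0.512, 0.351]] [0.4396646  0.29955276]
box [[0.486, -0.246], [0.365, -0.253], [0.353, -0.103], [0.465, -0.114]] [ 0.41701262 -0.17898879]
```

Emit:
step_arm --pt "0.65 2.3 3.2 0 0 0 0.078" --pt "0.65 4.7 6.5 0 0 0 0.156" --pt "0.65 7.0 9.7 0 0 0 0.234" --pt "0.65 9.4 13 0 0 0 0.312" --pt "0.65 11.7 16.2 0 0 0 0.39" --grip_force 35

```text
time: 0.52
tool_pos: [0.2661, -0.3397, 0.2264]
tool_rot: [-3.141, -0.0, 0.68]
contact_force: [1.4, 0.2, 0.7]
opening: 0.063
grip_force: 0.0
```

Emit:
step_arm --pt "0.65 2.3 3.2 0 0 0 0.078" --pt "0.65 4.7 6.5 0 0 0 0.156" --pt "0.65 7.0 9.7 0 0 0 0.234" --pt "0.65 9.4 13 0 0 0 0.312" --pt "0.65 11.7 16.2 0 0 0 0.39"

```text
time: 0.93
tool_pos: [0.3832, -0.1776, 0.2267]
tool_rot: [-3.142, -0.0, 1.071]
contact_force: [0.8, -0.3, -0.5]
opening: 0.0601
grip_force: 0.0
```

Emit:
step_arm --pt "0.65 2.3 3.2 0 0 0 0.078" --pt "0.65 4.7 6.5 0 0 0 0.156" --pt "0.65 7.0 9.7 0 0 0 0.234" --pt "0.65 9.4 13 0 0 0 0.312" --pt "0.65 11.7 16.2 0 0 0 0.39"

```text
time: 1.35
tool_pos: [0.5002, -0.0154, 0.2265]
tool_rot: [-3.141, -0.0, 1.461]
contact_force: [0.5, -1.0, 0.1]
opening: 0.0595
grip_force: 0.0
```

Emit:
step_arm --pt "0.65 2.2 3.1 0 0 0 -0.005" --pt "0.65 2.2 3.1 -4 0 0 -0.005" --pt "0.65 2.2 3.1 -8 0 0 -0.005" --pt "0.65 2.2 3.1 -10 0 0 -0.005" --pt "0.65 2.2 3.1 -10 0 0 -0.005"

```text
time: 1.77
tool_pos: [0.5181, 0.0142, 0.1218]
tool_rot: [-3.131, 0.0, 1.453]
contact_force: [-0.9, 0.5, -0.8]
opening: 0.0596
grip_force: 0.0
```

```bash
python3 - <<'E'
from h import *
o=observe(); print(o['tool_pos'],o['tool_rot'])
a=snap('top','t1.png'); b=snap('scene','s1.png')
a=cv2.resize(a[150:240,160:290],None,fx=3,fy=3); b=cv2.resize(b[140:270,190:320],None,fx=3,fy=3)
h=np.zeros((390,790,3),'uint8'); h[:270,:390]=a; h[:390,400:]=b; cv2.imwrite('pics/m1.png',h[:,:,::-1])
print(proj('scene',o['tool_pos']))
E
```

```text
[0.51814919 0.01420135 0.12184203] [-3.13130799e+00  2.36953181e-05  1.45253378e+00]
[[256.55352698 193.1400637 ]]
```

View pics/m1.png

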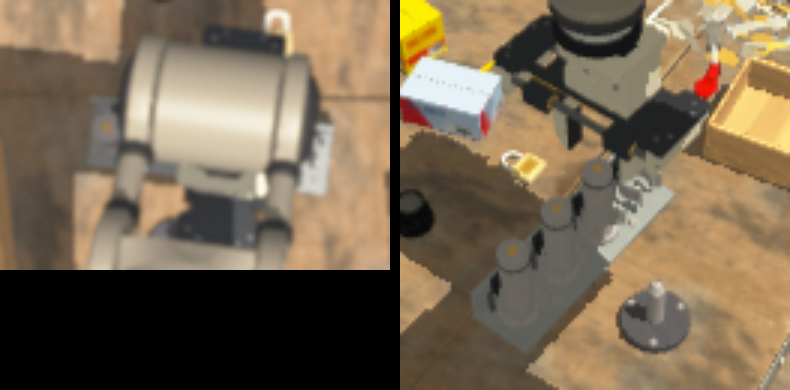

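Emit:
step_arm --pt "0.65 0 0 -2.5 0 0 0" --pt "0.65 0 0 -5 0 0 0" --pt "0.65 0 0 -6.8 0 0 0" --pt "0.65 0 0 -6.8 0 0 0" --pt "0.65 0 0 -6.8 0 0 0"

```text
time: 2.28
tool_pos: [0.5225, 0.0131, 0.0602]
tool_rot: [3.14, 0.0, 1.451]
contact_force: [0.1, 0.5, 0.8]
opening: 0.0602
grip_force: 0.0
```

Emit:
step_arm --pt "0.65 0 0.2 -0.6 0 0 0" --pt "0.1 0 0.2 -0.6 0 0 0" --pt "0.1 0 0.2 -0.6 0 0 0" --pt "0.1 0 0.2 -0.6 0 0 0" --pt "0.1 0 0.2 -0.6 0 0 0" --grip_force 40

```text
time: 2.7
tool_pos: [0.5219, 0.0154, 0.0534]
tool_rot: [3.14, -0.0, 1.452]
contact_force: [-0.3, -0.2, -0.5]
opening: 0.0373
grip_force: 0.0
```

Emit:
step_arm --pt "0.1 0 0 0 0 0 0" --pt "0.1 0 0 0 0 0 0"

```text
time: 2.87
tool_pos: [0.5225, 0.0153, 0.0533]
tool_rot: [3.139, -0.0, 1.452]
contact_force: [1.7, -0.3, 2.5]
opening: 0.0298
grip_force: 40.0
```

Emit:
step_arm --pt "0.1 -1.0 0.12 0 0 0 0" --pt "0.1 -2.0 0.23 0 0 0 0" --pt "0.1 -3.2 0.37 0 0 0 0" --pt "0.1 -4.4 0.5 0 0 0 0" --pt "0.1 -5.6 0.65 0 0 0 0"

```text
time: 3.28
tool_pos: [0.4654, 0.0219, 0.0529]
tool_rot: [3.141, 0.0, 1.452]
contact_force: [0.2, 0.5, -1.0]
opening: 0.0294
grip_force: 40.0
```

Emit:
step_arm --pt "0.1 0 0 1 0 0 0" --pt "0.1 0 0 4 0 0 0" --pt "0.1 0 0 8 0 0 0" --pt "0.1 0 0 8.5 0 0 0" --pt "0.1 0 0 8.5 0 0 0"

```text
time: 3.7
tool_pos: [0.4669, 0.0218, 0.1399]
tool_rot: [3.136, -0.0, 1.452]
contact_force: [0.4, 0.8, -2.3]
opening: 0.0294
grip_force: 40.0
```

```bash
python3 - <<'E'
from h import *
print(observe()['tool_pos'],observe()['opening'])
a=snap('top','t2.png'); b=snap('scene','s2.png')
b=cv2.resize(b[130:290,170:330],None,fx=3,fy=3); cv2.imwrite('pics/m2.png',b[:,:,::-1])
E
```

```text
[0.46690275 0.02180445 0.13986555] 0.029434508251017337
```

View pics/m2.png

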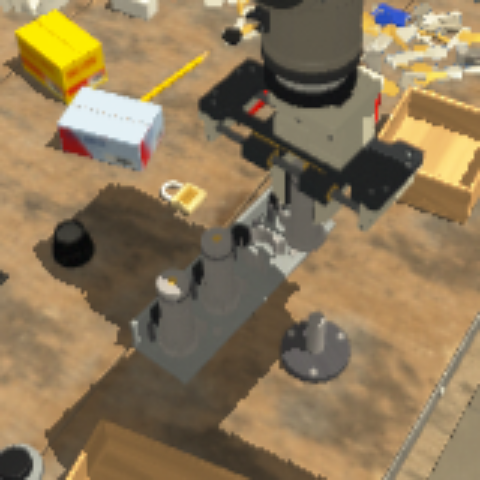

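```bash
python3 - <<'E'
from h import *
from scipy.optimize import least_squares
for n,f,c,thr in(('top','top0',(219.5,233.5),0),('scene','scene0',(274.8,246.7),0)):
    im=cv2.imread(f'pics/{f}.png').astype(float); g=im.mean(2); sat=im[:,:,2]-im[:,:,0]
    x,y=map(int,c); m=np.zeros(g.shape,'uint8')
    r=18; w=slice(y-r,y+r); v=slice(x-r,x+r)
    m[w,v]=((sat[w,v]<12)).astype('uint8')
    k,l,s,ce=cv2.connectedComponentsWithStats(m); 
    i=1+np.argmax(s[1:,4]); mm=(l==i).astype('uint8'); 
    h=cv2.convexHull(np.vstack(cv2.findContours(mm,cv2.RETR_EXTERNAL,cv2.CHAIN_APPROX_NONE)[0]))
    print(n,s[i],ce[i]); e=cv2.fitEllipse(h); print(e, ray(n,*e[0],.006))
    big=cv2.resize(np.hstack([im[w,v],np.repeat(mm[w,v,None]*255.,3,2)]).astype('uint8'),None,fx=8,fy=8,interpolation=cv2.INTER_NEAREST)
    cv2.imwrite(f'pics/g_{n}.png',big)
cv2.imwrite('pics/g.png',np.vstack([cv2.imread('pics/g_top.png'),cv2.imread('pics/g_scene.png')]))
for P in ([.417,.075,.067],[.417,.075,.012],[.417,.078,.067],[.417,.078,.012]): print(P,proj('top',P)-(201,215),proj('scene',P)-(256,228))
E
```

```text
top [209 223  21  21 302] [219.22516556 233.21192053]
((219.17567443847656, 233.30560302734375), (20.269865036010742, 20.818714141845703), 119.82328033447266) [0.42029154 0.07694005 0.006     ]
scene [264 238  22  19 311] [274.44051447 247.38906752]
((274.5779113769531, 246.7393341064453), (20.100555419921875, 22.523120880126953), 85.19127655029297) [0.41814751 0.07804596 0.006     ]
[0.417, 0.075, 0.067] [[17.09632743 19.43951592]] [[20.1328468   6.36128771]]
[0.417, 0.075, 0.012] [[18.63045729 19.40371025]] [[19.50303769 17.03642967]]
[0.417, 0.078, 0.067] [[16.06690865 19.42615333]] [[19.6005646   7.13056772]]
[0.417, 0.078, 0.012] [[17.64186347 19.39087885]] [[18.99124873 17.79220503]]
```

View pics/g.png

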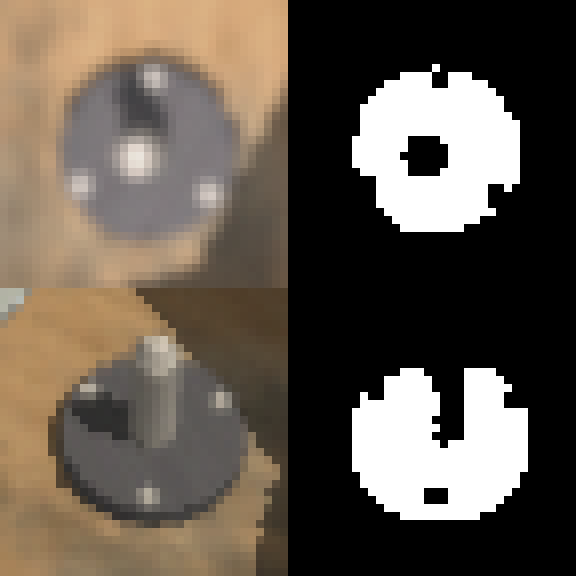

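Emit:
step_arm --pt "0.1 -2.4 2.8 0 0 0 0" --pt "0.1 -4.85 5.55 0 0 0 0" --pt "0.1 -4.85 5.55 0 0 0 0" --pt "0.1 -4.85 5.55 -2 0 0 0" --pt "0.1 -4.85 5.55 -2.6 0 0 0"

```text
time: 4.22
tool_pos: [0.4147, 0.0778, 0.1089]
tool_rot: [-3.136, 0.001, 1.453]
contact_force: [-0.8, 0.8, -2.0]
opening: 0.0298
grip_force: 40.0
```

Emit:
step_arm --pt "0.1 0 0 0 0 0 0" --pt "0.1 0 0 -0.4 0 0 0" --pt "0.1 0 0 -0.8 0 0 0" --pt "0.1 0 0 -0.8 0 0 0"

```text
time: 4.55
tool_pos: [0.4169, 0.0772, 0.1031]
tool_rot: [-3.141, 0.0, 1.451]
contact_force: [0.4, 0.0, -2.4]
opening: 0.0297
grip_force: 40.0
```

Emit:
step_arm --pt "0.1 0 0 -0.5 0 0 0" --pt "0.1 0 0 -1.0 0 0 0" --pt "0.1 0 0 -1.4 0 0 0" --pt "0.1 0 0 -1.4 0 0 0"

```text
time: 4.88
tool_pos: [0.4174, 0.0773, 0.0892]
tool_rot: [3.141, 0.0, 1.452]
contact_force: [1.8, -0.8, -3.0]
opening: 0.0296
grip_force: 40.0
```

Emit:
step_arm --pt "0.1 0 0 -0.2 0 0 0" --pt "0.1 0 0 -0.4 0 0 0" --pt "0.1 0 0 -0.4 0 0 0"

```text
time: 5.13
tool_pos: [0.4175, 0.0773, 0.0857]
tool_rot: [3.141, 0.0, 1.452]
contact_force: [2.3, -1.2, -3.1]
opening: 0.0298
grip_force: 40.0
```

Emit:
step_arm --pt "0.1 0.1 -0.05 -0.2 0 0 0" --pt "0.1 0.1 -0.05 -0.4 0 0 0" --pt "0.1 0.1 -0.05 -0.4 0 0 0"

```text
time: 5.38
tool_pos: [0.418, 0.0773, 0.0843]
tool_rot: [3.141, -0.0, 1.452]
contact_force: [-8.7, 0.5, 33.6]
opening: 0.0295
grip_force: 40.0
```

Emit:
step_arm --pt "0.1 0 0 -0.2 0 0 0" --pt "0.1 0 0 -0.4 0 0 0" --pt "0.1 0 0 -0.4 0 0 0"

```text
time: 5.63
tool_pos: [0.4181, 0.0775, 0.0814]
tool_rot: [3.139, -0.001, 1.452]
contact_force: [-13.0, 1.6, 47.5]
opening: 0.0294
grip_force: 40.0
```

Emit:
step_arm --pt "0.1 0 0 0.2 0 0 0" --pt "0.5 0 0 0.3 0 0 0" --pt "0.5 0 0 0.3 0 0 0" --pt "0.5 0 0 0.8 0 0 0" --pt "0.5 0 0 0.8 0 0 0"

```text
time: 6.05
tool_pos: [0.4181, 0.077, 0.0861]
tool_rot: [3.142, -0.0, 1.452]
contact_force: [-0.6, -0.4, 1.3]
opening: 0.0452
grip_force: 0.0
```

```bash
python3 - <<'E'
from h import *
o=observe();print(o['tool_pos'],o['opening'],o['contact_force'])
b=snap('scene','s3.png')
b=cv2.resize(b[140:270,200:340],None,fx=4,fy=4,interpolation=cv2.INTER_CUBIC); cv2.imwrite('pics/m3.png',b[:,:,::-1])
E
```

```text
[0.41806221 0.07697086 0.08612608] 0.04515226871622361 [-0.63480394 -0.35632725  1.30215693]
```

View pics/m3.png

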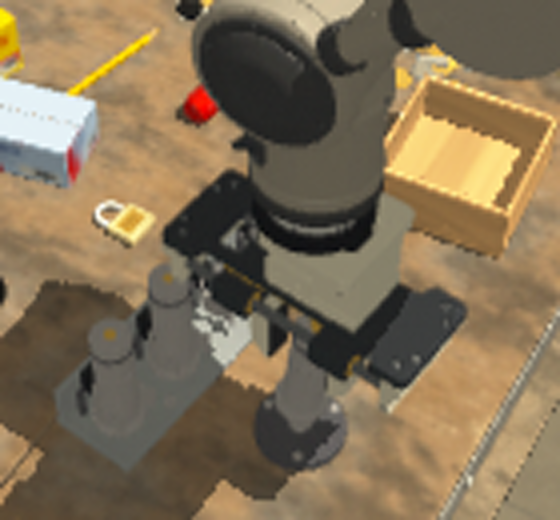

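Emit:
step_arm --pt "0.1 0 0 0 0 0 0" --pt "0.1 0 0 0 0 0 0" --pt "0.1 0 0 0 0 0 0" --pt "0.1 0 0 0 0 0 0" --pt "0.1 0 0 0.3 0 0 0"

```text
time: 6.52
tool_pos: [0.4177, 0.0769, 0.0883]
tool_rot: [-3.141, 0.0, 1.452]
contact_force: [0.3, -0.4, -1.4]
opening: 0.0294
grip_force: 40.0
```

Emit:
step_arm --pt "0.1 0 0 3 0 0 0" --pt "0.1 0 0 6 0 0 0" --pt "0.1 0 0 6 0 0 0" --pt "0.1 1 -4 6 0 0 0" --pt "0.1 2 -8 6 0 0 0"

```text
time: 6.93
tool_pos: [0.438, -0.0023, 0.1491]
tool_rot: [3.14, -0.0, 1.457]
contact_force: [1.5, 0.6, -2.6]
opening: 0.0299
grip_force: 40.0
```

Emit:
step_arm --pt "0.1 0.5 -4 0 0 0 0" --pt "0.1 1 -8 0 0 0 0" --pt "0.1 1.6 -12 0 0 0 0" --pt "0.1 1.6 -16 0 0 0 0" --pt "0.1 1.6 -17 0 0 0 0"

```text
time: 7.35
tool_pos: [0.4542, -0.1783, 0.1483]
tool_rot: [3.141, 0.002, 1.448]
contact_force: [1.1, -0.4, -1.0]
opening: 0.0293
grip_force: 40.0
```

```bash
python3 - <<'E'
from h import *
o=observe();print(o['tool_pos'],o['opening'],o['contact_force'])
snap('top','t4.png'); b=snap('scene','s4.png')
b=cv2.resize(b[120:290,200:370],None,fx=3.5,fy=3.5,interpolation=cv2.INTER_CUBIC); cv2.imwrite('pics/m4.png',b[:,:,::-1])
E
```

```text
[ 0.45415498 -0.17829819  0.14831708] 0.029340990438829484 [ 1.09970582 -0.35060578 -1.01807512]
```

View pics/m4.png

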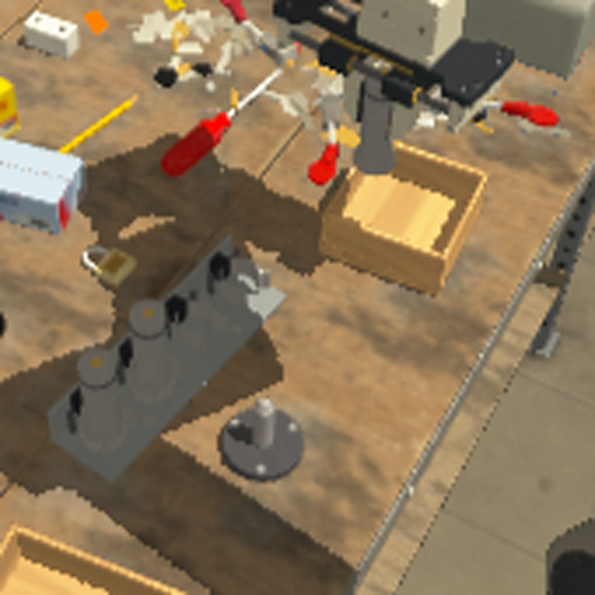

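```bash
python3 - <<'E'
from h import *
R=np.array([ray('scene',*(np.array(q)/3.5+(200,120)),.055)[:2] for q in [(397,140),(487,175),(437,257),(326,218)]]); print(R.round(3).tolist(),R.mean(0))
print((proj('scene',[.454,-.178,.104])-(200,120))*3.5)
im=cv2.imread('pics/t4.png'); m0=cv2.imread('pics/top0.png')
cv2.imwrite('pics/m5.png',cv2.resize(im[170:280,200:360],None,fx=4,fy=4,interpolation=cv2.INTER_CUBIC))
E
```

```text
[[0.462, -0.261], [0.368, -0.262], [0.366, -0.144], [0.473, -0.134]] [ 0.41732526 -0.20019713]
[[370.92749734 158.54392924]]
```

View pics/m5.png

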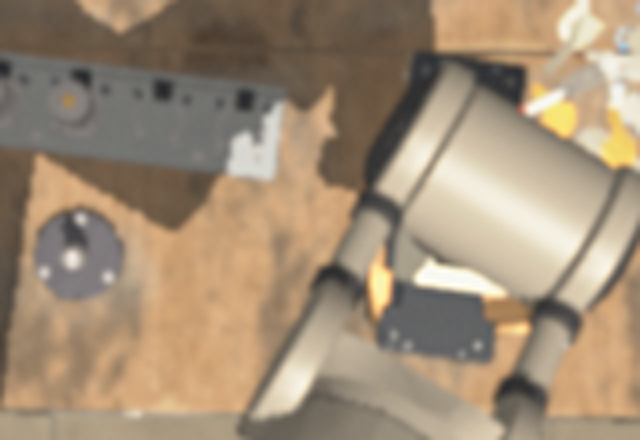

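Emit:
step_arm --pt "0.1 -0.5 0.3 -3 0 0 0" --pt "0.1 -0.5 0.3 -6 0 0 0" --pt "0.1 -0.5 0.3 -8 0 0 0" --pt "0.1 -0.5 0.3 -8.5 0 0 0" --pt "0.1 -0.5 0.3 -8.5 0 0 0"

```text
time: 7.87
tool_pos: [0.448, -0.1682, 0.0625]
tool_rot: [-3.138, -0.002, 1.453]
contact_force: [-0.0, 0.8, -2.4]
opening: 0.0298
grip_force: 40.0
```

Emit:
step_arm --pt "0.1 0 -0.4 -0.2 0 0 0" --pt "0.1 0 -0.4 -0.3 0 0 0" --pt "0.45 0 -0.4 -0.3 0 0 0" --pt "0.45 0 -0.4 -0.3 0 0 0" --pt "0.45 0 -0.4 -0.3 0 0 0"

```text
time: 8.28
tool_pos: [0.4495, -0.1743, 0.0616]
tool_rot: [3.14, 0.001, 1.452]
contact_force: [0.8, -0.3, 1.2]
opening: 0.0409
grip_force: 0.0
```

Emit:
step_arm --pt "0.5 0 0 3 0 0 0" --pt "0.5 0 0 7 0 0 0" --pt "0.6 0 0 11 0 0 0" --pt "0.6 1.5 4 12 0 0 0" --pt "0.6 3 8 12 0 0 0"

```text
time: 8.7
tool_pos: [0.4801, -0.0987, 0.1851]
tool_rot: [3.133, 0.002, 1.447]
contact_force: [1.9, -0.4, -0.2]
opening: 0.0549
grip_force: 0.0
```

Emit:
step_arm --pt "0.65 1 3.9 0 0 0 0" --pt "0.65 2 7.8 0 0 0 0" --pt "0.65 3 11.7 0 0 0 0" --pt "0.65 4 15.5 0 0 0 0" --pt "0.65 5 17.5 0 0 0 0"

```text
time: 9.12
tool_pos: [0.5279, 0.0819, 0.1814]
tool_rot: [3.141, -0.001, 1.454]
contact_force: [-0.3, -0.7, -0.4]
opening: 0.0598
grip_force: 0.0
```

Emit:
step_arm --pt "0.65 0 0 0 0 0 0" --pt "0.65 0 0 -2 0 0 0" --pt "0.65 0 0 -4 0 0 0" --pt "0.65 0 0 -4 0 0 0" --pt "0.65 0 0 -4 0 0 0"

```text
time: 9.53
tool_pos: [0.5273, 0.0774, 0.1405]
tool_rot: [-3.14, 0.0, 1.451]
contact_force: [-0.3, -0.2, -0.1]
opening: 0.0599
grip_force: 0.0
```

Now x +0.2, down to 0.0535, close, and check.

Emit:
step_arm --pt "0.65 0.2 0 -3 0 0 0" --pt "0.65 0.2 0 -6 0 0 0" --pt "0.65 0.2 0 -8 0 0 0" --pt "0.65 0.2 0 -8.6 0 0 0" --pt "0.65 0.2 0 -8.6 0 0 0"

```text
time: 9.95
tool_pos: [0.5297, 0.0775, 0.0545]
tool_rot: [-3.14, 0.0, 1.451]
contact_force: [0.6, -0.4, 0.1]
opening: 0.0593
grip_force: 0.0
```

Emit:
step_arm --pt "0.65 0 0 0 0 0 0" --pt "0.1 0 0 0 0 0 0" --pt "0.1 0 0 0 0 0 0" --pt "0.1 0 0 0 0 0 0" --pt "0.1 0 0 0 0 0 0"

```text
time: 10.37
tool_pos: [0.5304, 0.078, 0.0556]
tool_rot: [3.14, -0.0, 1.452]
contact_force: [-0.2, 0.4, 0.3]
opening: 0.0375
grip_force: 0.0
```

Emit:
step_arm --pt "0.1 0 0 0 0 0 0" --pt "0.1 0 0 0 0 0 0"

```text
time: 10.53
tool_pos: [0.5299, 0.078, 0.0551]
tool_rot: [3.141, 0.0, 1.452]
contact_force: [-2.4, -0.0, 3.9]
opening: 0.0297
grip_force: 40.0
```

Emit:
step_arm --pt "0.1 -1.0 0.12 0 0 0 0" --pt "0.1 -2.0 0.23 0 0 0 0" --pt "0.1 -3.2 0.37 0 0 0 0" --pt "0.1 -4.2 0.48 0 0 0 0" --pt "0.1 -5 0.57 0 0 0 0"

```text
time: 10.95
tool_pos: [0.4801, 0.0837, 0.0551]
tool_rot: [3.14, -0.0, 1.452]
contact_force: [0.6, 1.0, 1.2]
opening: 0.0293
grip_force: 40.0
```

Emit:
step_arm --pt "0.1 0 0 1 0 0 0" --pt "0.1 0 0 4 0 0 0" --pt "0.1 0 0 8 0 0 0" --pt "0.1 0 0 8.5 0 0 0" --pt "0.1 0 0 8.5 0 0 0"

```text
time: 11.37
tool_pos: [0.4813, 0.0837, 0.1419]
tool_rot: [3.136, -0.001, 1.452]
contact_force: [-0.4, -0.5, -1.5]
opening: 0.0296
grip_force: 40.0
```

Emit:
step_arm --pt "0.1 -3 -0.3 0 0 0 0" --pt "0.1 -6.2 -0.65 0 0 0 0" --pt "0.1 -6.2 -0.65 0 0 0 0" --pt "0.1 -6.2 -0.65 0 0 0 0" --pt "0.1 -6.2 -0.65 -1.5 0 0 0"

```text
time: 11.78
tool_pos: [0.4197, 0.0772, 0.1257]
tool_rot: [3.137, -0.001, 1.452]
contact_force: [0.9, -0.4, -1.7]
opening: 0.0298
grip_force: 40.0
```

Emit:
step_arm --pt "0.1 0 0 -1 0 0 0" --pt "0.1 0 0 -2 0 0 0" --pt "0.1 0 0 -2.5 0 0 0" --pt "0.1 0 0 -2.5 0 0 0"

```text
time: 12.12
tool_pos: [0.4179, 0.0772, 0.0983]
tool_rot: [-3.14, 0.0, 1.452]
contact_force: [-0.1, -0.0, -1.2]
opening: 0.0298
grip_force: 40.0
```

Emit:
step_arm --pt "0.1 0 0 -0.4 0 0 0" --pt "0.1 0 0 -0.8 0 0 0" --pt "0.1 0 0 -1.0 0 0 0" --pt "0.1 0 0 -1.0 0 0 0"

```text
time: 12.45
tool_pos: [0.4178, 0.0771, 0.0894]
tool_rot: [-3.141, 0.0, 1.452]
contact_force: [1.1, -0.6, -1.6]
opening: 0.0295
grip_force: 40.0
```

Emit:
step_arm --pt "0.1 0 0 -0.2 0 0 0" --pt "0.1 0 0 -0.4 0 0 0" --pt "0.1 0 0 -0.4 0 0 0"

```text
time: 12.7
tool_pos: [0.4182, 0.0771, 0.0868]
tool_rot: [3.14, -0.0, 1.452]
contact_force: [-3.6, -0.1, 12.4]
opening: 0.0293
grip_force: 40.0
```

Emit:
step_arm --pt "0.1 0 0 0.6 0 0 0" --pt "0.1 0 0 3.5 0 0 0" --pt "0.1 0 0 6.5 0 0 0" --pt "0.1 -0.5 -1.5 6.5 0 0 0" --pt "0.1 -1 -5 6.5 0 0 0"

```text
time: 13.12
tool_pos: [0.4091, 0.0286, 0.1526]
tool_rot: [3.137, -0.001, 1.456]
contact_force: [-0.4, -0.4, -2.7]
opening: 0.0296
grip_force: 40.0
```

Emit:
step_arm --pt "0.1 -0.5 -4 0 0 0 0" --pt "0.1 -1 -8 0 0 0 0" --pt "0.1 -1.1 -12 0 0 0 0" --pt "0.1 -1.1 -16 0 0 0 0" --pt "0.1 -1.1 -20 0 0 0 0"

```text
time: 13.53
tool_pos: [0.3964, -0.1748, 0.1511]
tool_rot: [3.141, 0.0, 1.452]
contact_force: [0.7, 0.4, -1.0]
opening: 0.0299
grip_force: 40.0
```

Emit:
step_arm --pt "0.1 0 -3 0 0 0 0" --pt "0.1 0 -5.2 0 0 0 0" --pt "0.1 0 -5.2 0 0 0 0" --pt "0.1 0 -5.2 0 0 0 0"

```text
time: 13.87
tool_pos: [0.3966, -0.2256, 0.1506]
tool_rot: [-3.141, -0.0, 1.449]
contact_force: [-0.4, 0.7, -1.4]
opening: 0.0296
grip_force: 40.0
```

```bash
python3 - <<'E'
from h import *
o=observe();print(o['tool_pos'],o['opening'],o['contact_force'])
a=snap('top','t6.png'); b=snap('scene','s6.png')
h=np.hstack([cv2.resize(a[150:290,190:350],(400,350)),cv2.resize(b[130:270,200:360],(400,350),interpolation=cv2.INTER_CUBIC)]); cv2.imwrite('pics/m6.png',h[:,:,::-1])
E
```

```text
[ 0.39658821 -0.22563208  0.1505701 ] 0.02961010479526612 [-0.36537617  0.74000608 -1.3526797 ]
```

View pics/m6.png

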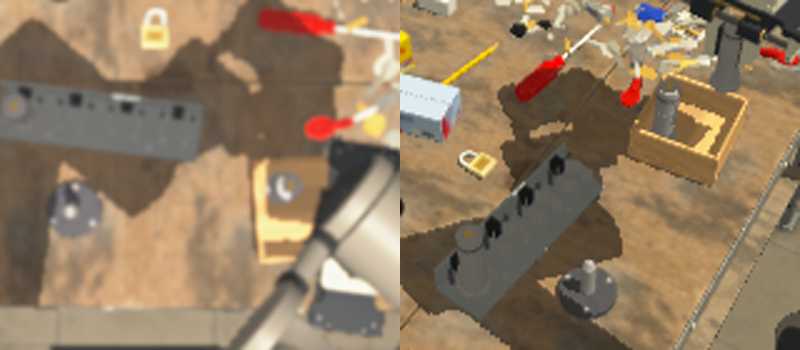

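Emit:
step_arm --pt "0.1 0.1 0.1 -3 0 0 0" --pt "0.1 0.1 0.1 -6 0 0 0" --pt "0.1 0.1 0.1 -8.2 0 0 0" --pt "0.1 0.1 0.1 -8.8 0 0 0" --pt "0.1 0.1 0.1 -8.8 0 0 0"

```text
time: 14.38
tool_pos: [0.3972, -0.2221, 0.0617]
tool_rot: [-3.139, -0.002, 1.453]
contact_force: [1.0, 0.1, -0.5]
opening: 0.0295
grip_force: 40.0
```

Emit:
step_arm --pt "0.1 0 0 0 0 0 0" --pt "0.45 0 0 -0.1 0 0 0" --pt "0.45 0 0 -0.1 0 0 0" --pt "0.45 0 0 -0.1 0 0 0"

```text
time: 14.72
tool_pos: [0.3986, -0.2243, 0.0629]
tool_rot: [3.139, 0.001, 1.452]
contact_force: [0.2, -0.2, -1.0]
opening: 0.0403
grip_force: 0.0
```

Emit:
step_arm --pt "0.5 0 0 3 0 0 0" --pt "0.5 0 0 7 0 0 0" --pt "0.6 0 0 11 0 0 0" --pt "0.6 1.5 3 12 0 0 0" --pt "0.6 3 7 12 0 0 0"

```text
time: 15.13
tool_pos: [0.43, -0.1574, 0.1863]
tool_rot: [3.132, 0.004, 1.447]
contact_force: [1.7, -1.0, -0.9]
opening: 0.0546
grip_force: 0.0
```

Emit:
step_arm --pt "0.65 1.3 3.5 0 0 0 0" --pt "0.65 2.6 7.2 0 0 0 0" --pt "0.65 4 11 0 0 0 0" --pt "0.65 5.4 14.7 0 0 0 0"

```text
time: 15.47
tool_pos: [0.482, -0.006, 0.1827]
tool_rot: [3.14, 0.0, 1.451]
contact_force: [0.7, 0.0, 0.2]
opening: 0.0597
grip_force: 0.0
```

Emit:
step_arm --pt "0.65 1.4 3.7 0 0 0 0" --pt "0.65 2.8 7.4 0 0 0 0" --pt "0.65 4.2 11 0 0 0 0" --pt "0.65 5.5 14.6 0 0 0 0" --pt "0.65 5.5 14.6 0 0 0 0"

```text
time: 15.88
tool_pos: [0.5381, 0.144, 0.1824]
tool_rot: [3.139, -0.003, 1.456]
contact_force: [-2.2, -0.8, -0.0]
opening: 0.0599
grip_force: 0.0
```

Emit:
step_arm --pt "0.65 0 0 -2 0 0 0" --pt "0.65 0 0 -4 0 0 0" --pt "0.65 0 0 -4 0 0 0" --pt "0.65 0 0 -4 0 0 0"

```text
time: 16.22
tool_pos: [0.5361, 0.1379, 0.1417]
tool_rot: [-3.14, 0.0, 1.452]
contact_force: [-0.0, 0.5, -1.0]
opening: 0.0598
grip_force: 0.0
```

Emit:
step_arm --pt "0.65 0 0.1 -3 0 0 0" --pt "0.65 0 0.1 -6 0 0 0" --pt "0.65 0 0.1 -8 0 0 0" --pt "0.65 0 0.1 -8.7 0 0 0" --pt "0.65 0 0.1 -8.7 0 0 0"

```text
time: 16.63
tool_pos: [0.5364, 0.1388, 0.0545]
tool_rot: [-3.14, 0.0, 1.451]
contact_force: [0.2, -0.7, 0.3]
opening: 0.0596
grip_force: 0.0
```

Emit:
step_arm --pt "0.65 0 0 0 0 0 0" --pt "0.1 0 0 0 0 0 0" --pt "0.1 0 0 0 0 0 0" --pt "0.1 0 0 0 0 0 0" --pt "0.1 0 0 0 0 0 0"

```text
time: 17.05
tool_pos: [0.537, 0.1392, 0.0556]
tool_rot: [3.14, -0.0, 1.452]
contact_force: [0.9, -0.4, -0.7]
opening: 0.0378
grip_force: 0.0
```

Emit:
step_arm --pt "0.1 0 0 0 0 0 0" --pt "0.1 0 0 0 0 0 0"

```text
time: 17.22
tool_pos: [0.5368, 0.1392, 0.0552]
tool_rot: [3.141, -0.0, 1.452]
contact_force: [0.2, -0.7, 2.9]
opening: 0.0294
grip_force: 40.0
```

Emit:
step_arm --pt "0.1 -1.0 0.12 0 0 0 0" --pt "0.1 -2.0 0.23 0 0 0 0" --pt "0.1 -3.2 0.37 0 0 0 0" --pt "0.1 -4.2 0.48 0 0 0 0" --pt "0.1 -5.5 0.63 0 0 0 0"

```text
time: 17.63
tool_pos: [0.4819, 0.1454, 0.055]
tool_rot: [3.14, -0.0, 1.452]
contact_force: [1.0, 0.1, -1.6]
opening: 0.0295
grip_force: 40.0
```

Emit:
step_arm --pt "0.1 0 0 1 0 0 0" --pt "0.1 0 0 4 0 0 0" --pt "0.1 0 0 8 0 0 0" --pt "0.1 0 0 8.5 0 0 0" --pt "0.1 0 0 8.5 0 0 0"

```text
time: 18.05
tool_pos: [0.4839, 0.1457, 0.143]
tool_rot: [3.135, -0.002, 1.452]
contact_force: [0.7, -0.0, -2.1]
opening: 0.0295
grip_force: 40.0
```

Emit:
step_arm --pt "0.1 -3.2 -3.4 0 0 0 0" --pt "0.1 -6.4 -6.8 0 0 0 0" --pt "0.1 -6.4 -6.8 0 0 0 0" --pt "0.1 -6.4 -6.8 0 0 0 0" --pt "0.1 -6.4 -6.8 0 0 0 0"

```text
time: 18.47
tool_pos: [0.4177, 0.0772, 0.1394]
tool_rot: [-3.141, -0.0, 1.45]
contact_force: [-0.2, 0.4, -1.0]
opening: 0.0295
grip_force: 40.0
```

Emit:
step_arm --pt "0.1 0 0 -1.5 0 0 0" --pt "0.1 0 0 -3 0 0 0" --pt "0.1 0 0 -4 0 0 0" --pt "0.1 0 0 -4 0 0 0"

```text
time: 18.8
tool_pos: [0.4178, 0.078, 0.0978]
tool_rot: [-3.139, 0.0, 1.453]
contact_force: [-0.3, -0.8, -2.2]
opening: 0.0296
grip_force: 40.0
```

Emit:
step_arm --pt "0.1 0 0 -0.4 0 0 0" --pt "0.1 0 0 -0.8 0 0 0" --pt "0.1 0 0 -1.0 0 0 0" --pt "0.1 0 0 -1.0 0 0 0"

```text
time: 19.13
tool_pos: [0.4176, 0.0776, 0.0896]
tool_rot: [-3.142, 0.0, 1.452]
contact_force: [-0.4, -0.4, -0.9]
opening: 0.0295
grip_force: 40.0
```

Emit:
step_arm --pt "0.1 0 0 -0.2 0 0 0" --pt "0.1 0 0 -0.4 0 0 0" --pt "0.1 0 0 -0.4 0 0 0"

```text
time: 19.38
tool_pos: [0.4176, 0.0774, 0.0856]
tool_rot: [3.141, 0.0, 1.452]
contact_force: [0.9, 0.9, -1.2]
opening: 0.0294
grip_force: 40.0
```

Below the bad stop with no contact so far; continue.

Emit:
step_arm --pt "0.1 0 0 -0.2 0 0 0" --pt "0.1 0 0 -0.4 0 0 0" --pt "0.1 0 0 -0.4 0 0 0"

```text
time: 19.63
tool_pos: [0.4176, 0.0774, 0.0815]
tool_rot: [3.141, 0.0, 1.452]
contact_force: [1.5, -1.0, -0.7]
opening: 0.0293
grip_force: 40.0
```

Emit:
step_arm --pt "0.1 0 0 -0.6 0 0 0" --pt "0.1 0 0 -1.2 0 0 0" --pt "0.1 0 0 -1.8 0 0 0" --pt "0.1 0 0 -2.1 0 0 0" --pt "0.1 0 0 -2.1 0 0 0"

```text
time: 20.05
tool_pos: [0.4176, 0.0774, 0.0599]
tool_rot: [-3.141, 0.0, 1.452]
contact_force: [2.3, -0.2, -2.1]
opening: 0.0294
grip_force: 40.0
```

Emit:
step_arm --pt "0.1 0 0 -0.2 0 0 0" --pt "0.1 0 0 -0.4 0 0 0" --pt "0.1 0 0 -0.4 0 0 0"

```text
time: 20.3
tool_pos: [0.4177, 0.0774, 0.0572]
tool_rot: [3.141, -0.0, 1.452]
contact_force: [-0.3, -0.8, 4.3]
opening: 0.0295
grip_force: 40.0
```

Emit:
step_arm --pt "0.1 0 0 0.6 0 0 0" --pt "0.1 0 0 4 0 0 0" --pt "0.1 0 0 8 0 0 0" --pt "0.1 0 0 9 0 0 0" --pt "0.1 0 2 9.3 0 0 0"

```text
time: 20.72
tool_pos: [0.419, 0.096, 0.1528]
tool_rot: [3.136, 0.0, 1.45]
contact_force: [0.9, -0.2, -1.8]
opening: 0.0293
grip_force: 40.0
```

```bash
python3 - <<'E'
from h import *
o=observe();print(o['tool_pos'],o['opening'],o['contact_force'])
a=snap('top','t7.png'); b=snap('scene','s7.png')
h=np.hstack([cv2.resize(a[170:270,110:210],(400,400),interpolation=cv2.INTER_CUBIC),cv2.resize(b[230:350,160:280],(400,400),interpolation=cv2.INTER_CUBIC)]); cv2.imwrite('pics/m7.png',h[:,:,::-1])
E
```

```text
[0.4190237  0.096034   0.15279069] 0.02930203377482278 [ 0.90401612 -0.16594512 -1.83388429]
```

View pics/m7.png

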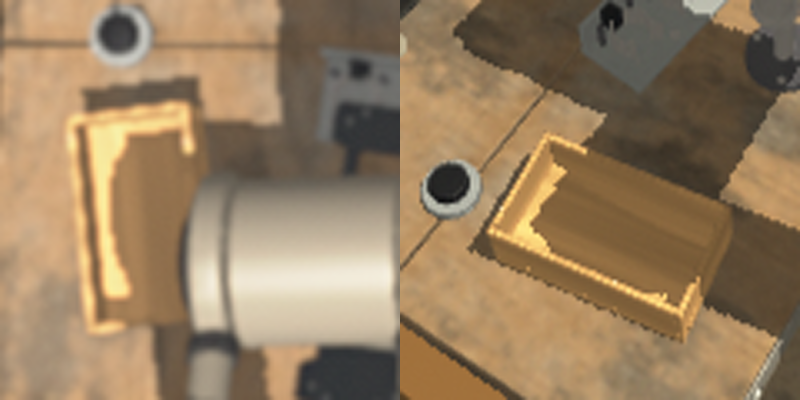

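Emit:
step_arm --pt "0.1 0.6 4 0 0 0 0" --pt "0.1 1.2 8 0 0 0 0" --pt "0.1 1.8 12 0 0 0 0" --pt "0.1 2.4 16 0 0 0 0" --pt "0.1 2.9 19.4 0 0 0 0"

```text
time: 21.23
tool_pos: [0.446, 0.2934, 0.1492]
tool_rot: [-3.14, 0.001, 1.453]
contact_force: [0.5, -0.5, -0.2]
opening: 0.0289
grip_force: 40.0
```

Emit:
step_arm --pt "0.1 0 0 0 0 0 0" --pt "0.1 0 0 0 0 0 0" --pt "0.1 0 0 -3 0 0 0" --pt "0.1 0 0 -6 0 0 0" --pt "0.1 0 0 -6 0 0 0"

```text
time: 21.65
tool_pos: [0.4428, 0.2884, 0.0847]
tool_rot: [-3.132, 0.006, 1.451]
contact_force: [-1.3, -1.0, -1.7]
opening: 0.0296
grip_force: 40.0
```

Emit:
step_arm --pt "0.1 0 0 0 0 0 0" --pt "0.1 0 0 -1 0 0 0" --pt "0.1 0 0 -2 0 0 0" --pt "0.1 0 0 -2.5 0 0 0" --pt "0.1 0 0 -2.5 0 0 0"

```text
time: 22.07
tool_pos: [0.4461, 0.291, 0.064]
tool_rot: [-3.14, 0.001, 1.452]
contact_force: [0.4, -0.9, -1.5]
opening: 0.0293
grip_force: 40.0
```

Emit:
step_arm --pt "0.1 0 0 -0.3 0 0 0" --pt "0.1 0 0 -0.3 0 0 0" --pt "0.45 0 0 -0.3 0 0 0" --pt "0.45 0 0 -0.3 0 0 0" --pt "0.45 0 0 -0.3 0 0 0"

```text
time: 22.48
tool_pos: [0.4468, 0.2916, 0.0621]
tool_rot: [3.141, -0.001, 1.452]
contact_force: [-0.6, -0.9, 0.3]
opening: 0.0407
grip_force: 0.0
```

Emit:
step_arm --pt "0.5 0 0 3 0 0 0" --pt "0.5 0 0 7 0 0 0" --pt "0.5 0 0 11 0 0 0" --pt "0.3 -1 -4 12 0 0 0" --pt "0.1 -2 -8 12 0 0 0"

```text
time: 22.9
tool_pos: [0.4288, 0.2128, 0.1856]
tool_rot: [3.133, -0.004, 1.455]
contact_force: [0.7, -1.1, -0.1]
opening: 0.0366
grip_force: 0.0
```

Emit:
step_arm --pt "0 -1 -4 0 0 0 0" --pt "0 -2 -8 0 0 0 0" --pt "0 -2 -12 0 0 0 0" --pt "0 -2 -16 0 0 0 0" --pt "0 -2 -16 0 0 0 0"

```text
time: 23.32
tool_pos: [0.4068, 0.046, 0.1823]
tool_rot: [3.14, 0.002, 1.446]
contact_force: [1.2, 0.5, 0.1]
opening: 0.004
grip_force: 0.0
```

```bash
python3 - <<'E'
from h import *
o=observe();print(o['tool_pos'],o['opening'],o['contact_force'])
a=snap('top','t8.png'); b=snap('scene','s8.png')
for n,im,c in(('top',a,(140,178)),('scene',b,(175,285))):
    x,y=c; w=im[y-14:y+15,x-14:x+15].mean(2); m=(w<75).astype('uint8')
    k,l,s,ce=cv2.connectedComponentsWithStats(m); i=1+np.argmax(s[1:,4]); p=ce[i]+(x-14,y-14); print(n,s[i],p,ray(n,*p,.024))
h=np.hstack([cv2.resize(a[165:265,110:210],(400,400),interpolation=cv2.INTER_CUBIC),cv2.resize(b[150:330,160:340],(400,400),interpolation=cv2.INTER_CUBIC)]); cv2.imwrite('pics/m8.png',h[:,:,::-1])
E
```

```text
[0.40683562 0.04599056 0.1823105 ] 0.0039645600109575975 [1.23122365 0.48484019 0.14113355]
top [ 9 10  9  8 55] [139.07272727 177.52727273] [0.58631551 0.3231751  0.024     ]
scene [  7   8  13  12 119] [174.09243697 284.68067227] [0.58174062 0.32716261 0.024     ]
```

View pics/m8.png

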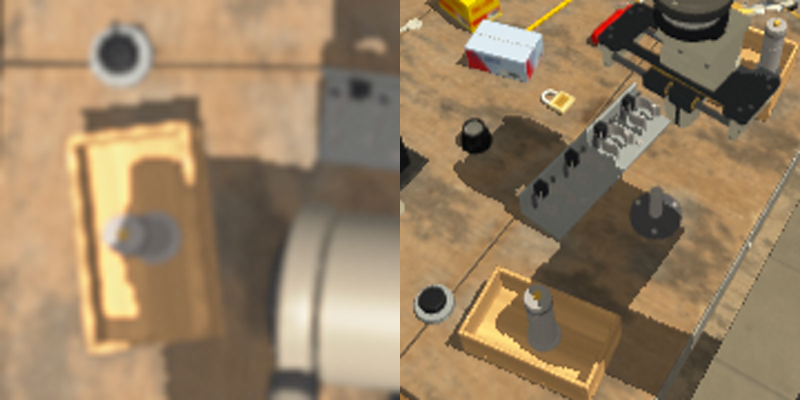

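Emit:
step_arm --pt "0 1 3.8 0 0 0 0" --pt "0 2 7.6 0 0 0 0" --pt "0 4 11 0 0 0 0" --pt "0 6 14.4 0 0 0 0" --pt "0 8.5 17.4 0 0 0 0"

```text
time: 23.83
tool_pos: [0.4908, 0.23, 0.1819]
tool_rot: [-3.141, -0.001, 1.455]
contact_force: [0.2, -0.8, 0.8]
opening: 0.0001
grip_force: 0.0
```

Emit:
step_arm --pt "0 2.8 2.8 0 0 0 0" --pt "0 5.6 5.6 0 0 0 0" --pt "0 8 8 0 0 0 0" --pt "0 9.3 10.3 0 0 0 0" --pt "0 9.3 10.3 0 0 0 0"

```text
time: 24.25
tool_pos: [0.5849, 0.3348, 0.1801]
tool_rot: [-3.142, -0.002, 1.457]
contact_force: [-1.7, 0.2, 0.1]
opening: 0.0007
grip_force: 0.0
```

```bash
python3 - <<'E'
from h import *
o=observe();print(o['tool_pos'],o['opening'],o['contact_force'])
a=snap('top','t9.png'); b=snap('scene','s9.png')
h=np.hstack([cv2.resize(a[190:270,270:350],(400,400),interpolation=cv2.INTER_CUBIC),cv2.resize(b[150:330,140:320],(400,400),interpolation=cv2.INTER_CUBIC)]); 
h[:160,400:560]=cv2.resize(b[150:214,280:344],(160,160),interpolation=cv2.INTER_CUBIC)
cv2.imwrite('pics/m9.png',h[:,:,::-1])
E
```

```text
[0.58491702 0.3348433  0.18010671] 0.000738321210231721 [-1.69131433  0.20239109  0.06453049]
```

View pics/m9.png

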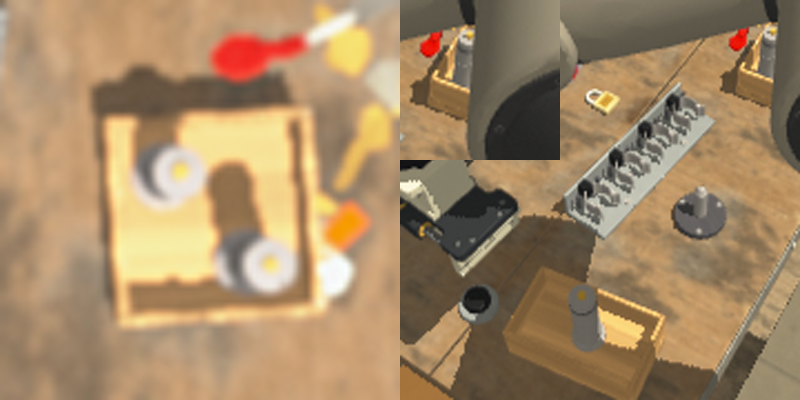

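Emit:
step_arm --pt "0 0 0 0 0 0 0" --pt "0 0 0 -4 0 0 0" --pt "0 0 0 -8 0 0 0" --pt "0 0 0 -12 0 0 0" --pt "0 0 0 -12 0 0 0"

```text
time: 24.77
tool_pos: [0.579, 0.326, 0.0538]
tool_rot: [-3.128, 0.008, 1.451]
contact_force: [-1.5, -1.2, -0.8]
opening: 0.0006
grip_force: 0.0
```

Emit:
step_arm --pt "0 0 0 0 0 0 0" --pt "0 0 0 -1 0 0 0" --pt "0 0 0 -2 0 0 0" --pt "0 0 0 -2 0 0 0"

```text
time: 25.1
tool_pos: [0.5846, 0.3286, 0.0419]
tool_rot: [3.141, -0.0, 1.452]
contact_force: [-0.5, -0.1, -1.4]
opening: 0.0003
grip_force: 0.0
```

Emit:
step_arm --pt "0 0 -0.3 -1 0 0 0" --pt "0 0 -0.3 -1.6 0 0 0" --pt "0 0 -0.3 -2.1 0 0 0" --pt "0 0 -0.3 -2.4 0 0 0" --pt "0 0 -0.3 -2.5 0 0 0"

```text
time: 25.52
tool_pos: [0.5848, 0.3255, 0.0166]
tool_rot: [3.141, 0.0, 1.452]
contact_force: [-1.1, -2.8, 4.7]
opening: 0.0003
grip_force: 2.3
```

Emit:
step_arm --pt "0 0 0 -0.1 0 0 0" --pt "0 0 0 -0.15 0 0 0" --pt "0 0 0 -0.15 0 0 0"

```text
time: 25.77
tool_pos: [0.5848, 0.3255, 0.0163]
tool_rot: [3.141, 0.0, 1.452]
contact_force: [-1.5, -3.0, 7.3]
opening: 0.0001
grip_force: 3.6
```

Force has risen past 5 N at a hard stop, so the button is fully down. Retract.

Emit:
step_arm --pt "0 0 0 1.5 0 0 0" --pt "0 0 0 4 0 0 0" --pt "0 0 0 8 0 0 0" --pt "0 0 0 12 0 0 0" --pt "0 0 0 12 0 0 0"

```text
time: 26.18
tool_pos: [0.5884, 0.3278, 0.1446]
tool_rot: [3.129, -0.008, 1.452]
contact_force: [0.8, 1.0, 1.3]
opening: 0.0004
grip_force: 0.0
```

Emit:
step_arm --pt "0 0 0 0 0 0 0" --pt "0 0 0 0 0 0 0" --pt "0 0 0 0 0 0 0" --pt "0 0 0 0 0 0 0"

```text
time: 26.52
tool_pos: [0.5837, 0.3254, 0.1332]
tool_rot: [-3.139, 0.002, 1.452]
contact_force: [0.5, 0.6, -1.0]
opening: 0.0006
grip_force: 0.0
```

```bash
python3 -c "
from h import *
print(observe()['contact_force'],observe()['tool_pos']); print(hand_in())"
```

```text
[ 0.54806869  0.5947447  -1.0327717 ] [0.58374937 0.32543079 0.13322198]
the job is handed in; nothing more can be done
None
```

I gauged all three sleeves on the rack (the fourth clip was empty), put one good one in the long tray and two bad ones in the square box, pressed and released the button, and handed in at 26.5 s; the hand-in gave no verdict, and I took the tell-tales as up from the gauge contacts rather than measuring them.

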